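# Put the washed citrus press back together

### The arm

A 6-joint arm with a two-finger parallel gripper is mounted at the origin on the work surface. World frame = base frame: x ahead of the robot, y to its left, z up, the work surface at z = 0. Lengths are in mm, angles in rad, forces in N, time in s.
With the tool pointing down it reaches from about 300 to 825 mm from the base axis. Payload 5.4 kg.
Tool frame: the origin (TCP) lies midway between the tips of the shut fingers; the grasp point (between the pads) lies 19 mm behind it (manip.grasp_offset is the distance from the TCP to the grasp point, in mm); z points along the fingers, y is the line along which they close (so a half turn about z gives the same grasp; the last joint's range is limited). The gripper opens to 92 mm and grips with 3 to 60 N. Pads are 20 mm wide; open, the fingers measure 128 mm over their backs; the gripper's body (75 mm by 189 mm) begins 69 mm behind the grasp point.
Start: joints at [0.966, 0.158, 1.597, -0, 1.386, -0.21], TCP at [221.167, 530.746, 214.601] pointing down, gripper open.
Joint ranges: [-2.91, 2.91], [-0.94, 2.29], [0.18, 2.7], [-1.29, 4.43], [0.17, 2.64], [-3, 3]. Speed limits (rad/s): [2.57, 2.57, 3.14, 3.14, 3.14, 3.14].

### API

Orientations are given as a unit quaternion [x, y, z, w].
In Python, from station import telemetry, imaging, manip gives the robot as it stands.
- The arm moves only by the shell command python3 -m creep 'ROWS' [OPENING] [FORCE]. ROWS is JSON, a list of rows, each a list of 6 numbers: the shift along the tool's x, y, z in m, then the turn, a rotation vector about the tool's x, y, z in degrees. A call has 1 to 12 rows; each row is the pose to reach, as a shift and turn from the pose commanded when the call began, along the tool's axes at that moment; what a row does not reach only later rows make up. A row lasts 1/10 s, in which the tool goes at most 50 mm and 8.59 degrees, less where a joint would pass 70% of its speed; a pose out of reach is approached as far as the arm can. A call with a gripper value outside its range is refused whole. OPENING is the closure, from -1 (fully open) to 1 (shut), set as the call begins (- or left out, the last holds). The fingers move at their own pace and stop on an object; FORCE is the grip in N (left out, the last holds). Time passes only in rows, so rows that repeat a pose let the fingers close. It gives the time, the measured TCP pose, the force, the opening and the grip force at its end, in the units of the state.
- telemetry.read_state(): the state, without advancing time (a new reading comes with each control period).
- imaging.grab_frame(name): name is "scene" or "top" or "wrist"; returns a dict with "image" (480x640x3 uint8, blue, green, red), "fx", "fy", "cx", "cy" (pixels), "R" (3x3) and "t" (3): a world point X has camera coordinates R X + t; the wrist camera has in their place "tool_from_camera" (4x4, takes a point from camera to tool coordinates, whose origin is the TCP and whose axes are the flange's). Camera axes: x right, y down, z forward; pixel columns grow to the right and rows downward; lengths in mm; the calibration is good to about 2 mm. A picture is of the moment at which its call begins: read the wrist's pose just before it. There is no depth.
- manip.sign_off(): hands the job in; it is judged then, once.
Trained networks look in a picture, given as the dict that the camera call returned (one of the last four; its "shot" number tells which), for a name from the list of things; names that differ only in an ending like _2 or _b are one class to them, and where a whole thing is asked for, a point or a joint stands for the part that bears it (a point fixed in the world has none). Each returns a list of dicts, best first, with "score" (0 to 1); they miss things now and then, are a little off and sometimes report something else, mostly with a low value. They report only what shows in the picture. A call takes as long as a camera call. They do not tell look-alikes from the thing itself.
- imaging.find_in(label, picture): "centre" ([x, y, z] in mm, in world coordinates, good to about 4 mm: the middle of the surface that is visible of it).
- imaging.outline_of(label, picture): "region" (480x640 bool, what is visible of it).
- imaging.landmark_of(label, picture): "centre" ([x, y, z] in mm, in world coordinates, good to about 4 mm: a listed point, or the origin of a listed thing).
The state is a dict: "time": time; "joints": joint angles; "joint_vel": joint speeds; "tau": joint torques, N m; "position": TCP position; "eef_rot": TCP orientation; "wrist_force": force on the tool from outside, world axes, zero at the start; "ft_torque": the same for the moment, N m; "finger_gap": opening from 0.0 (shut) to 1.0 (fully open); "finger_force": force on a finger pad.
Only numpy, scipy, OpenCV 4.12 (cv2) and the standard library are available. Lean on these libraries where they do the work, as an engineer would, in place of code of your own. Each camera call takes 0.05 s, during which the arm holds its last target. There are 200 camera calls.

### The job

The citrus press has been washed and its parts are lying about the table: put it back together, one part at a time in this order. Set the strainer in the mouth of the bowl, then the small reamer cone over the strainer's collar, then the large cone over the small one, and last the clear cover over the whole, each straight and fully home. Let go of everything at the end, and do not shift or knock over the tumbler, the tub lid or the colour vial.

Things in the scene. Friction and masses are not known exactly. Their poses are not given: they have to be found in the camera images.
- press: Target: round white plastic bowl, open on top, on a grey suction foot stuck to the table; small side handle (to 81 mm from the axis, below 55 mm height). Origin on its axis at table level, z up; yaw does not matter. Outside diameter 96 mm, rim height 75 mm, mouth 90 mm. Around the outside a flat shoulder 120 mm across, its top at height 60 mm, carries the cover's edge.
- strainer: White slotted disc 100 mm across on a short tapered spigot (76 to 84 mm, 12 mm deep; drops into the bowl's mouth, 2 mm play). On top a collar 22 mm in diameter, last 7 mm tapered: grip it there. Origin on axis at underside, z up; flange underside at 12, upper face at 17, collar top at 37 mm. Home: flange on the bowl's rim, origin 63 mm above the press's. About 60 g.
- small_cone: Small white ribbed reamer cone, hollow below, upright: foot flange 52 mm across, 3 thick; straight body 36 mm in diameter to 24 mm height, rounded point at 40 mm. Bore 27 mm, 24 deep (2.5 mm play at the collar). Origin on axis at underside, z up. Home: on the strainer's upper face, collar inside, origin 17 mm above the strainer's. About 35 g.
- large_cone: Large white ribbed reamer cone, hollow below, upright: foot flange 62 mm across, 4 thick; straight body 56 mm in diameter to 24 mm height, rounded point at 50 mm. Bore 41 mm at its mouth (2.5 mm play over the small cone). Origin on axis at underside, z up. Home: over the small cone, resting on its foot flange, origin 3 mm above the small cone's. About 50 g.
- cover: Clear dome cover, open below: 115 mm outside, 109 inside at the edge, flat top at 81 mm; on it a white knob 24 mm in diameter, from 81 to 103 mm: grip it there. Origin on axis at the lower edge, z up. Home: over everything, edge on the bowl's shoulder, origin 60 mm above the press's. The seated cones reach 133 mm above the table: carry its edge above that. About 90 g.
- tumbler: Bystander: an empty drinking glass, 68 mm across the rim, 85 mm tall. Origin at the centre of its underside, z up.
- tub_lid: Bystander: the powder tub's plain flat white lid, a disc 100 mm across and 14 mm thick, no collar, no slots. Origin at the centre of its underside, z up.
- vial: Bystander: a small colour vial standing upright, 24 mm across, 56 mm tall, red cap. Origin at the centre of its underside, z up.
There are look-alikes about, which are no part of the job. Leave any orange or pink look-alike of the cover alone.

How it is judged:
By the outcome, as a careful person would: the job done as asked, in the order asked, and still so for the second after the job is handed in, with the robot touching nothing.
It also fails if it takes over 125 s, if anything falls off the work surface, if the arm or the gripper's body presses on something with over 40 N, if the wrist force passes 120 N, or if a joint passes its speed limit or range.

## Working session

There is one attempt and no reset: what is moved stays moved. The work goes in short steps, Python scripts to look and compute and a shell command to move; the robot and the scene stay as the last step left them, time stands still between calls to the robot, and variables do not carry over. Pictures are saved under pics/ and viewed, at most 14 in all, crops included, and the job is handed in when it is done.

```bash
mkdir -p pics; ls; cat > h.py <<'E'
import numpy as np, cv2
from station import telemetry, imaging, manip
from scipy.spatial.transform import Rotation as R
def st(): return telemetry.read_state()
def pix(f,X):
    c=np.array(f["R"])@np.array(X,float)+np.array(f["t"]).ravel()
    return np.array([f["fx"]*c[0]/c[2]+f["cx"],f["fy"]*c[1]/c[2]+f["cy"]])
def ray(f,u,v,z):
    d=np.array([(u-f["cx"])/f["fx"],(v-f["cy"])/f["fy"],1.]);Rm=np.array(f["R"]);t=np.array(f["t"]).ravel()
    o=-Rm.T@t;d=Rm.T@d;return o+d*(z-o[2])/d[2]
def wrist():
    s=st();f=imaging.grab_frame("wrist");T=np.array(f["tool_from_camera"])
    Rt=R.from_quat(s["eef_rot"]).as_matrix();Rc=Rt@T[:3,:3];tc=Rt@T[:3,3]+np.array(s["position"])
    f=dict(f);f["R"]=Rc.T;f["t"]=-Rc.T@tc;return f
def rel(p):  # world shift -> tool shift in mm
    s=st();return R.from_quat(s["eef_rot"]).inv().apply(np.array(p,float)-np.array(s["position"]))
E
python3 - <<'E'
from h import *
s=st();print(s["position"],s["eef_rot"],s["finger_gap"],manip.grasp_offset,R.from_quat(s["eef_rot"]).as_matrix().round(3).tolist())
F={n:imaging.grab_frame(n) for n in("top","scene")}
for n,f in F.items():
    cv2.imwrite(f"pics/{n}0.png",f["image"])
    print(n,(-np.array(f["R"]).T@np.array(f["t"]).ravel()).round())
    for l in "press strainer small_cone large_cone cover tumbler tub_lid vial".split():
        for d in imaging.landmark_of(l,f)[:4]:
            print(l,round(d["score"],2),np.round(d["centre"]),pix(f,d["centre"]).round())
E
```

```text
pics
[220.81345842 530.23993348 213.6303597 ] [ 1.96135316e-01  9.80576391e-01 -8.54858035e-04 -3.86675683e-04] 1.004494844718768 18.700000000000003 [[-0.923, 0.385, -0.001], [0.385, 0.923, -0.002], [0.0, -0.002, -1.0]]
top [ 361. -137. 1441.]
press 0.72 [ 639. -111.   -6.] [319. 195.]
strainer 0.57 [425. 218.   1.] [210. 265.]
small_cone 0.54 [452.   1.  -1.] [282. 256.]
large_cone 0.73 [590. 342.   1.] [171. 210.]
cover 0.86 [ 277. -252.   -2.] [366. 314.]
cover 0.78 [344. -67.   5.] [304. 291.]
cover 0.71 [ 352. -399.   -1.] [415. 289.]
cover 0.66 [ 441. -232.   -3.] [359. 259.]
tumbler 0.6 [650.  97.   6.] [251. 191.]
tub_lid 0.98 [ 588. -354.    2.] [399. 211.]
vial 0.53 [346. 410.   5.] [145. 291.]
scene [1208.  223. 1002.]
press 0.67 [ 638. -111.    1.] [299. 296.]
strainer 0.62 [428. 218.  -1.] [456. 280.]
small_cone 0.54 [456.   1.   2.] [371. 258.]
large_cone 0.59 [590. 343.  -4.] [492. 355.]
cover 0.98 [ 348. -673.   -3.] [180. 160.]
cover 0.86 [344. -70.  -2.] [361. 221.]
cover 0.81 [ 442. -229.   -0.] [293. 226.]
cover 0.81 [ 272. -252.    0.] [313. 184.]
tumbler 0.72 [645.  98.   3.] [380. 331.]
tub_lid 0.58 [ 590. -352.   -2.] [225. 250.]
vial 0.52 [351. 405.  -1.] [540. 283.]
```

View pics/top0.png

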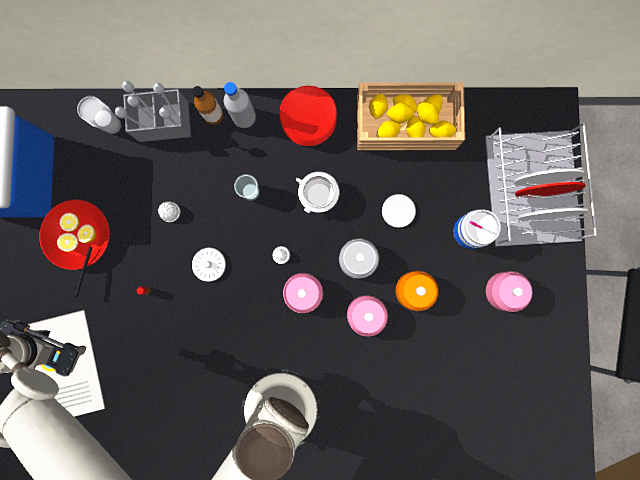

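View pics/scene0.png

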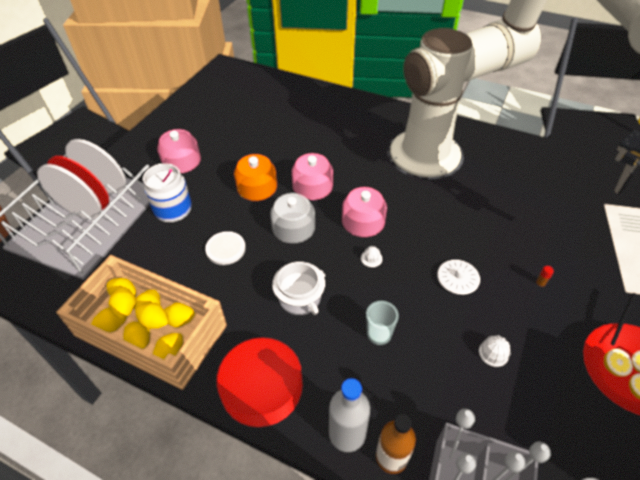

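The top view shows the clear cover at pixel (359,258), with pink covers at (302,293), (367,316) and (509,292), and the orange one at (417,291). The strainer is at (209,265), the small cone at (281,255), the large cone at (168,211) and the press at (318,192). The scene view agrees with these. Next I'll move over the strainer.

```bash
python3 -m creep '[[-0.309,-0.209,0.014,0,0,0],[-0.309,-0.209,0.014,0,0,0],[-0.309,-0.209,0.014,0,0,0],[-0.309,-0.209,0.014,0,0,0],[-0.309,-0.209,0.014,0,0,0],[-0.309,-0.209,0.014,0,0,0],[-0.309,-0.209,0.014,0,0,0],[-0.309,-0.209,0.014,0,0,0],[-0.309,-0.209,0.014,0,0,0],[-0.309,-0.209,0.014,0,0,0]]'
python3 - <<'E'
from h import *
print(np.round(imaging.grab_frame("wrist")["tool_from_camera"],3))
f=wrist();cv2.imwrite("pics/w1.png",f["image"]);s=st();print(s["position"])
print(pix(f,[426,218,17]),pix(f,[426,218,37]))
for l in("strainer","press"):
  for d in imaging.landmark_of(l,f)[:2]: print(l,d["score"],np.round(d["centre"],1))
E
```

```text
time: 1.9
position: [425.9, 219.2, 200.6]
eef_rot: [0.197, 0.98, 0.0, -0.0]
wrist_force: [0.2, 0.2, 0.3]
finger_gap: 1.001
finger_force: 0.0
[[  -0.      -0.965   -0.261   74.896]
 [   1.      -0.      -0.       1.03 ]
 [   0.      -0.261    0.965 -169.977]
 [   0.       0.       0.       1.   ]]
[425.36995464 220.00373649 200.62602371]
[319.97358399 221.85755495] [319.84974775 225.99572406]
strainer 0.69 [427.5 216.4  -4. ]
press 0.61 [ 639.2 -112.3   -1. ]
press 0.37 [349.2 402.8  -3.5]
```

View pics/w1.png

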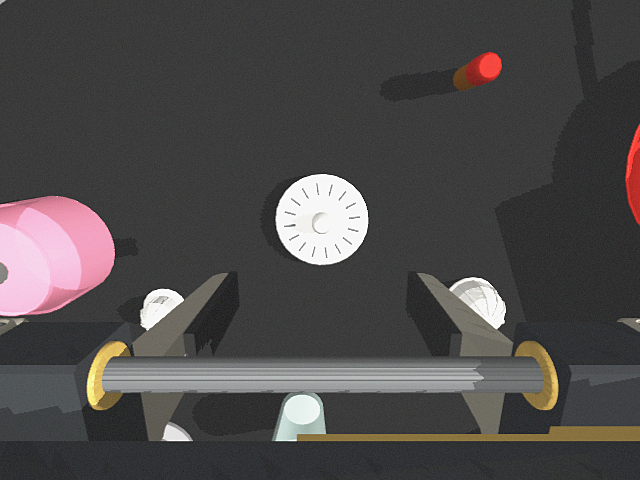

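The strainer sits at about pixel (322,219), close to the predicted (320,222). The small cone is at lower left, the large cone at lower right, and the vial at (485,68). I'll refine the strainer with an ellipse fit.

```bash
cat >> h.py <<'E'
def disc(f,X,z,r,thr=130):
    """fit the bright/contour disc near world X; returns centre in plane z and apparent radius"""
    u,v=pix(f,X);g=cv2.cvtColor(f["image"],cv2.COLOR_BGR2GRAY)
    m=(g>thr).astype(np.uint8);rp=np.linalg.norm(pix(f,np.array(X)+[r*1.35,0,0])-[u,v])
    k=np.zeros_like(m);cv2.circle(k,(int(u),int(v)),int(rp),1,-1);m&=k
    cs,_=cv2.findContours(m,cv2.RETR_EXTERNAL,cv2.CHAIN_APPROX_NONE);c=max(cs,key=cv2.contourArea)
    P=np.array([ray(f,a,b,z)[:2] for a,b in cv2.convexHull(c)[:,0]])
    A=np.c_[2*P,np.ones(len(P))];s=np.linalg.lstsq(A,(P**2).sum(1),rcond=None)[0]
    return s[:2].round(1),round(float(np.sqrt(s[2]+s[0]**2+s[1]**2)),1)
E
python3 - <<'E'
from h import *
f=wrist()
c,r=disc(f,[426,218,17],17,50);print(c,r)
print(rel([*c,60]),rel([*c,19.5]))
print(disc(f,[454,1,0],0,26),disc(f,[590,342,0],0,31))
E
```

```text
[425.4 220.1] 49.6
[5.56136943e-02 6.68917641e-02 1.40646077e+02] [5.41601293e-02 6.20712707e-02 1.81146077e+02]
(array([460.6,  -1.3]), 30.7) (array([591. , 345.9]), 32.4)
```

```bash
python3 -m creep '[[0,0,0.05,0,0,0],[0,0,0.1,0,0,0],[0,0,0.14,0,0,0],[0,0,0.165,0,0,0],[0,0,0.18,0,0,0],[0,0,0.18,0,0,0],[0,0,0.18,0,0,0]]' 0
python3 -m creep '[[0,0,0,0,0,0],[0,0,0,0,0,0],[0,0,0,0,0,0],[0,0,0,0,0,0],[0,0,0,0,0,0],[0,0,0,0,0,0],[0,0,0,0,0,0],[0,0,0,0,0,0]]' 1 25
```

```text
time: 2.85
position: [425.7, 219.5, 20.5]
eef_rot: [0.196, 0.981, -0.0, -0.0]
wrist_force: [-0.2, -0.7, -0.0]
finger_gap: 0.499
finger_force: 0.0
time: 3.65
position: [426.2, 219.1, 20.9]
eef_rot: [0.196, 0.981, 0.0, 0.0]
wrist_force: [-1.2, 0.9, 6.1]
finger_gap: 0.223
finger_force: 25.0
```

```bash
python3 -m creep '[[0,0,-0.01,0,0,0],[0,0,-0.03,0,0,0],[0,0,-0.07,0,0,0],[0,0,-0.12,0,0,0],[0,0,-0.16,0,0,0],[0,0,-0.18,0,0,0],[0,0,-0.18,0,0,0],[0,0,-0.18,0,0,0]]'
python3 - <<'E'
from h import *
f=wrist();cv2.imwrite("pics/w2.png",f["image"]);s=st();print(s["position"],s["finger_gap"],s["wrist_force"],s["ft_torque"])
p=s["position"];print(disc(f,[p[0],p[1],197],197,50))
E
```

```text
time: 4.45
position: [425.6, 218.8, 199.9]
eef_rot: [0.196, 0.981, -0.0, -0.0]
wrist_force: [-0.6, -0.2, -1.0]
finger_gap: 0.223
finger_force: 25.0
[424.90457851 218.63294917 198.81530517] 0.2289344195289069 [ 0.40693935  0.24671629 -0.57369389] [-0.00171038  0.02612449  0.06929288]
(array([423.9, 220.7]), 48.4)
```

View pics/w2.png

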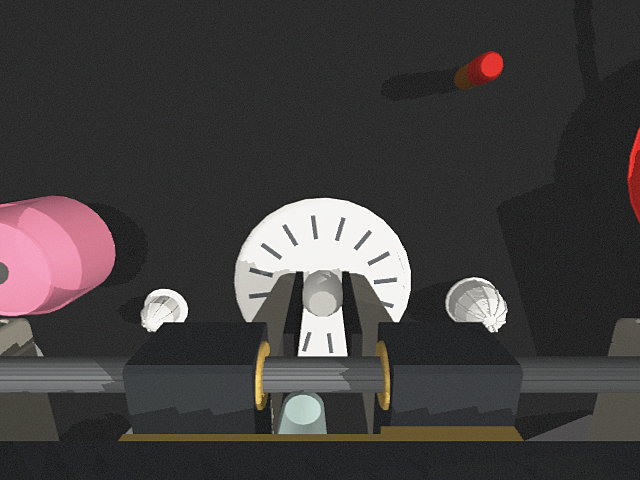

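The strainer is held straight, with the collar between the fingers at (322,292). I'll move to a spot beside the press so I can see it past the load.

```bash
python3 -m creep '[[-0.040,-0.010,0,0,0,0],[-0.08,-0.02,0,0,0,0],[-0.125,-0.03,0,0,0,0],[-0.17,-0.043,0,0,0,0],[-0.21,-0.055,0,0,0,0],[-0.25,-0.065,0,0,0,0],[-0.285,-0.075,0,0,0,0],[-0.31,-0.08,0,0,0,0],[-0.321,-0.082,0,0,0,0],[-0.321,-0.082,0,0,0,0],[-0.321,-0.082,0,0,0,0]]'
python3 - <<'E'
from h import *
f=wrist();cv2.imwrite("pics/w3.png",f["image"]);s=st();print(s["position"],s["joints"])
for X in([639,-111,75],):print(pix(f,X),disc(f,X,75,48))
for l in("press","tumbler"):
  for d in imaging.landmark_of(l,f)[:2]: print(l,d["score"],np.round(d["centre"],1))
t=imaging.grab_frame("top");print(disc(t,[639,-111,75],75,48),disc(t,[639,-111,60],60,60))
E
```

```text
time: 5.6
position: [689.5, 20.2, 198.3]
eef_rot: [0.196, 0.981, -0.0, -0.002]
wrist_force: [0.1, -0.1, 0.2]
finger_gap: 0.227
finger_force: 25.0
[689.55697419  20.49753154 198.93417054] [-1.45035442e-01  4.66347470e-01  1.24802541e+00  1.32536366e-04
  1.43028004e+00 -1.32152970e+00]
[165.58300029 239.34102859] (array([ 636.4, -102.7]), 55.9)
press 0.78 [ 6.361e+02 -1.110e+02  2.000e-01]
tumbler 0.8 [650.8  98.7  -0.9]
(array([ 636. , -108.4]), 57.8) (array([ 635.7, -104.1]), 63.1)
```

View pics/w3.png

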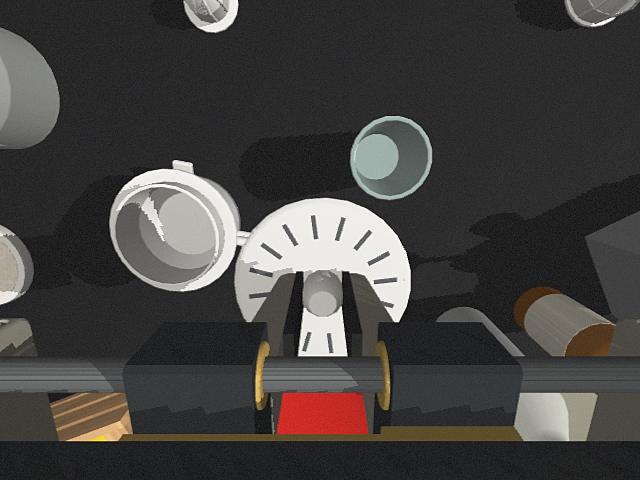

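The press's mouth ellipse is centred near pixel (167,236), with the tumbler at (392,157). I'll fit the mouth edge radially.

```bash
cat >> h.py <<'E'
from scipy.optimize import least_squares
def ring(f,c,z,r,w=7,sign=0,n=120,arc=None):
    """refine centre of circle radius r at height z: radial max gradient (sign>0: brighter outward)"""
    g=cv2.GaussianBlur(cv2.cvtColor(f["image"],cv2.COLOR_BGR2GRAY),(3,3),0).astype(np.float32)
    c=np.array(c[:2],float);best=None
    for it in range(4):
        rr=np.arange(r-w,r+w+.01,.5);P=[]
        for a in np.linspace(0,2*np.pi,n,endpoint=False):
            if arc and not (arc[0]<=np.degrees(a)<=arc[1]): continue
            e=np.array([np.cos(a),np.sin(a)])
            uv=np.array([pix(f,[*(c+q*e),z]) for q in rr],np.float32)
            if uv.min()<1 or uv[:,0].max()>638 or uv[:,1].max()>478: continue
            d=np.gradient(cv2.remap(g,uv[None,:,0],uv[None,:,1],cv2.INTER_LINEAR)[0])
            d=np.abs(d) if sign==0 else d*sign
            i=d.argmax()
            if d[i]>4: P.append(c+rr[i]*e)
        P=np.array(P)
        s=least_squares(lambda x:np.hypot(*(P-x[:2]).T)-x[2],[*c,r],loss="soft_l1",f_scale=.7)
        c=s.x[:2]; w=max(w-1.5,3)
    res=np.hypot(*(P-c).T)-s.x[2]
    return c.round(1),round(s.x[2],1),len(P),round(float(np.median(np.abs(res))),2)
E
python3 - <<'E'
from h import *
f=wrist()
print(ring(f,[637,-111],75,45,sign=1),ring(f,[637,-111],60,60,sign=-1),ring(f,[637,-111],75,45))
t=imaging.grab_frame("top")
print(ring(t,[637,-111],75,45,sign=1),ring(t,[637,-111],60,60,sign=-1))
E
```

```text
(array([ 636.9, -109.9]), np.float64(44.9), 120, 0.07) (array([ 636.8, -109.5]), np.float64(59.5), 120, 0.31) (array([ 637.9, -110.6]), np.float64(45.9), 120, 1.24)
(array([ 636.1, -109.6]), np.float64(44.8), 85, 0.57) (array([ 635.6, -109.2]), np.float64(59.9), 116, 0.45)
```

```bash
python3 - <<'E'
from h import *
f=wrist();s=st();p=np.array(s["position"])
a=ring(f,p,p[2]-3.9,50,sign=-1);print(p,a)
off=a[0]-p[:2];print(off)
T=np.array([636.8,-109.7])
print(rel([*(T-off),p[2]]),rel([*T,p[2]]))
E
```

```text
[690.52813297  20.2529447  200.80386086] (array([689.2,  21.9]), np.float64(48.8), 91, 0.13)
[-1.32813297  1.6470553 ]
[-2.17266418e+00 -1.41631916e+02 -4.27248188e-03] [-3.13736571e-01 -1.40621413e+02 -4.52116707e-03]
```

```bash
python3 -m creep '[[0,-0.045,0,0,0,0],[0,-0.09,0,0,0,0],[-0.001,-0.125,0.02,0,0,0],[-0.001,-0.141,0.05,0,0,0],[-0.001,-0.141,0.08,0,0,0],[-0.001,-0.141,0.1,0,0,0],[-0.001,-0.141,0.105,0,0,0],[-0.001,-0.141,0.105,0,0,0],[-0.001,-0.141,0.105,0,0,0]]'
python3 -m creep '[[0,0,0.003,0,0,0],[0,0,0.006,0,0,0],[0,0,0.009,0,0,0],[0,0,0.009,0,0,0]]'
```

```text
time: 6.85
position: [638.5, -110.8, 97.3]
eef_rot: [0.196, 0.981, -0.0, 0.001]
wrist_force: [-0.3, 0.6, -0.2]
finger_gap: 0.227
finger_force: 25.0
time: 7.25
position: [637.1, -110.5, 86.1]
eef_rot: [0.196, 0.981, 0.0, -0.0]
wrist_force: [-0.5, 0.6, -1.7]
finger_gap: 0.224
finger_force: 25.0
```

```bash
python3 -m creep '[[0,0,0.002,0,0,0],[0,0,0.003,0,0,0],[0,0,0.004,0,0,0],[0,0,0.004,0,0,0]]'
```

```text
time: 7.65
position: [637.6, -110.7, 83.9]
eef_rot: [0.196, 0.981, -0.0, 0.0]
wrist_force: [-3.5, 1.3, 6.2]
finger_gap: 0.224
finger_force: 25.0
```

```bash
python3 -m creep '[[0,0,0,0,0,0],[0,0,0,0,0,0],[0,0,0,0,0,0],[0,0,-0.03,0,0,0],[0,0,-0.07,0,0,0],[0,0,-0.12,0,0,0],[0,0,-0.12,0,0,0],[0,0,-0.12,0,0,0]]' 0
python3 - <<'E'
from h import *
f=wrist();cv2.imwrite("pics/w4.png",f["image"][100:340,180:460]);s=st();p=np.array(s["position"]);print(p)
print(ring(f,[637,-110],80,50,sign=-1),ring(f,[637,-110],117,8,w=5),ring(f,[637,-110],60,60,sign=-1))
E
```

```text
time: 8.45
position: [638.4, -111.1, 204.3]
eef_rot: [0.196, 0.981, -0.0, 0.002]
wrist_force: [-0.2, 0.4, 0.2]
finger_gap: 0.502
finger_force: 0.0
[ 637.24201345 -110.63838784  202.00931714]
(array([ 638.8, -108.2]), np.float64(50.1), 97, 0.7) (array([ 633.9, -106.2]), np.float64(8.1), 120, 0.52) (array([ 636.7, -110.1]), np.float64(59.4), 119, 0.09)
```

View pics/w4.png

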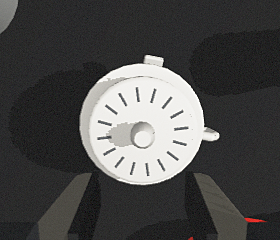

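The strainer's flange sits evenly in the bowl, with its collar at crop pixel (142,136). Next, the small cone, with a 43° yaw to keep clear of the pink cover.

```bash
python3 -m creep '[[0.045,0.007,0,0,0,-8],[0.09,0.014,0,0,0,-16],[0.135,0.02,0,0,0,-24],[0.175,0.027,0,0,0,-32],[0.2,0.031,0,0,0,-40],[0.212,0.032,0,0,0,-43],[0.212,0.032,0,0,0,-43],[0.212,0.032,0,0,0,-43],[0.212,0.032,0,0,0,-43]]' -0.3
python3 - <<'E'
from h import *
f=wrist();cv2.imwrite("pics/w5.png",f["image"]);s=st();p=np.array(s["position"]);print(p,s["joints"])
print(R.from_quat(s["eef_rot"]).as_matrix().round(3).tolist())
a=ring(f,[454,0],1.5,26,sign=-1);print(a,pix(f,[*a[0],1.5]),disc(f,[454,0,1],1.5,26))
print(imaging.landmark_of("small_cone",f)[:1])
print(rel([*a[0],8]))
E
```

```text
time: 9.4
position: [454.3, 0.0, 201.9]
eef_rot: [-0.176, 0.984, 0.0, -0.001]
wrist_force: [-0.1, -0.1, -0.0]
finger_gap: 0.65
finger_force: 0.0
[ 4.54416388e+02 -3.82880615e-02  2.02091333e+02] [-2.67051404e-01 -1.53778241e-01  1.93477129e+00 -6.87686377e-05
  1.36154129e+00 -2.19220048e+00]
[[-0.938, -0.347, -0.001], [-0.347, 0.938, 0.0], [0.001, 0.0, -1.0]]
(array([455.4,   3.9]), np.float64(26.0), 120, 0.04) [323.48317208 219.01125138] (array([455.3,   3.8]), 25.9)
[{'centre': [457.5, 5.2, -1.5], 'score': 0.86}]
[ -2.42750786   3.28041988 194.19671708]
```

View pics/w5.png

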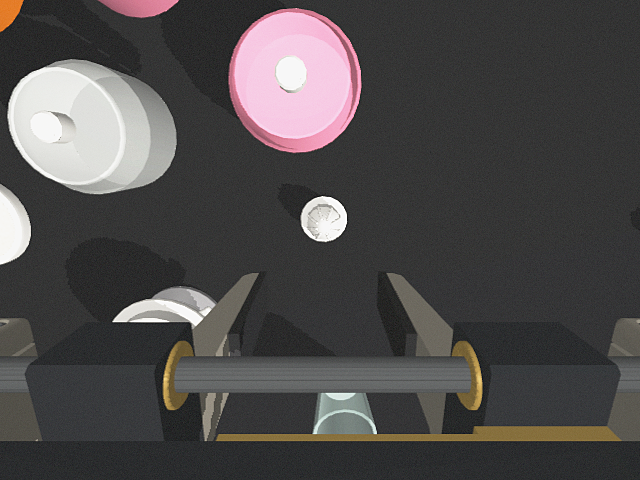

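The small cone fits cleanly at (455.4, 3.9), with a foot radius of 26.0 mm against the given 26. The pink cover at (292,80) clears the gripper.

```bash
python3 -m creep '[[-0.0024,0.0033,0.05,0,0,0],[-0.0024,0.0033,0.1,0,0,0],[-0.0024,0.0033,0.145,0,0,0],[-0.0024,0.0033,0.175,0,0,0],[-0.0024,0.0033,0.19,0,0,0],[-0.0024,0.0033,0.197,0,0,0],[-0.0024,0.0033,0.197,0,0,0],[-0.0024,0.0033,0.197,0,0,0]]'
python3 -m creep '[[0,0,0,0,0,0],[0,0,0,0,0,0],[0,0,0,0,0,0],[0,0,0,0,0,0],[0,0,0,0,0,0],[0,0,0,0,0,0]]' 1 20
python3 -m creep '[[0,0,-0.01,0,0,0],[0,0,-0.03,0,0,0],[0,0,-0.07,0,0,0],[0,0,-0.12,0,0,0],[0,0,-0.16,0,0,0],[0,0,-0.19,0,0,0],[0,0,-0.2,0,0,0],[0,0,-0.2,0,0,0],[0,0,-0.2,0,0,0]]'
```

```text
time: 10.3
position: [456.2, 3.9, 6.5]
eef_rot: [-0.177, 0.984, -0.0, 0.001]
wrist_force: [-0.7, -0.1, -1.0]
finger_gap: 0.644
finger_force: 0.0
time: 10.9
position: [455.8, 4.1, 6.2]
eef_rot: [-0.177, 0.984, -0.0, 0.0]
wrist_force: [-0.9, 0.1, 5.5]
finger_gap: 0.394
finger_force: 20.0
time: 11.8
position: [454.1, 4.6, 203.7]
eef_rot: [-0.177, 0.984, 0.001, -0.001]
wrist_force: [0.4, 0.3, -0.8]
finger_gap: 0.39
finger_force: 20.0
```

```bash
python3 -m creep '[[-0.045,-0.013,0,0,0,0],[-0.09,-0.026,0,0,0,0],[-0.12,-0.036,0,0,0,0],[-0.132,-0.04,0,0,0,0],[-0.132,-0.04,0,0,0,0],[-0.132,-0.04,0,0,0,0]]'
python3 - <<'E'
from h import *
f=wrist();cv2.imwrite("pics/w6.png",f["image"]);s=st();p=np.array(s["position"]);print(p,s["finger_gap"])
print(R.from_quat(s["eef_rot"]).as_matrix().round(3).tolist())
c=[637,-110]
for z,r,w,sg in((80,50,5,-1),(60,60,5,-1),(100,9,4,-1),(75,48,4,-1)): print(z,ring(f,c,z,r,w,sg))
print("cone",ring(f,p,p[2]-5,26,5,-1),pix(f,[*c,100]))
E
```

```text
time: 12.4
position: [591.3, 13.0, 203.3]
eef_rot: [-0.177, 0.984, 0.001, -0.002]
wrist_force: [-0.4, 0.2, -1.4]
finger_gap: 0.389
finger_force: 20.0
[591.35455453  12.9339275  203.94056796] 0.3914038468558985
[[-0.937, -0.348, -0.003], [-0.348, 0.937, 0.001], [0.003, 0.002, -1.0]]
80 (array([ 636.9, -108.3]), np.float64(49.5), 106, 0.46)
60 (array([ 636.9, -109.9]), np.float64(59.9), 117, 0.49)
100 (array([ 637.2, -109. ]), np.float64(7.2), 67, 0.18)
75 (array([ 638.7, -109.9]), np.float64(50.2), 100, 0.28)
cone (array([592.1,  15.2]), np.float64(27.2), 93, 0.32) [163.83024482 239.97333658]
```

View pics/w6.png

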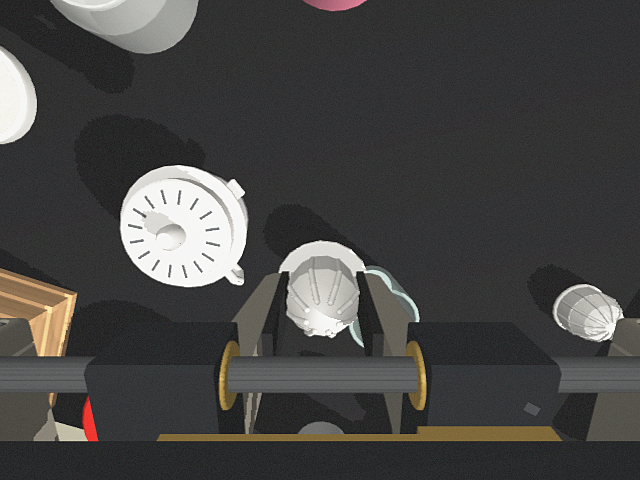

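The collar is at pixel (172,234), about (637.1,-109.1), and the cone is held straight. Next I'll go over and down.

```bash
python3 -m creep '[[0,-0.045,0,0,0,0],[0,-0.09,0,0,0,0],[-0.0006,-0.12,0.01,0,0,0],[-0.0006,-0.1304,0.04,0,0,0],[-0.0006,-0.1304,0.07,0,0,0],[-0.0006,-0.1304,0.088,0,0,0],[-0.0006,-0.1304,0.09,0,0,0],[-0.0006,-0.1304,0.09,0,0,0],[-0.0006,-0.1304,0.09,0,0,0]]'
python3 -m creep '[[0,0,0.004,0,0,0],[0,0,0.008,0,0,0],[0,0,0.012,0,0,0],[0,0,0.016,0,0,0],[0,0,0.016,0,0,0]]'
```

```text
time: 13.35
position: [639.5, -109.5, 117.5]
eef_rot: [-0.177, 0.984, -0.001, 0.001]
wrist_force: [-0.3, 0.0, 0.5]
finger_gap: 0.392
finger_force: 20.0
time: 13.85
position: [638.2, -109.0, 98.5]
eef_rot: [-0.177, 0.984, 0.0, -0.001]
wrist_force: [-0.1, 0.6, -0.6]
finger_gap: 0.391
finger_force: 20.0
```

```bash
python3 -m creep '[[0,0,0.004,0,0,0],[0,0,0.007,0,0,0],[0,0,0.01,0,0,0],[0,0,0.012,0,0,0],[0,0,0.012,0,0,0]]'
```

```text
time: 14.35
position: [638.6, -109.2, 87.2]
eef_rot: [-0.177, 0.984, 0.0, -0.0]
wrist_force: [-0.8, 0.2, -0.5]
finger_gap: 0.394
finger_force: 20.0
```

```bash
python3 -m creep '[[0,0,0.001,0,0,0],[0,0,0.002,0,0,0],[0,0,0.003,0,0,0],[0,0,0.003,0,0,0]]'
```

```text
time: 14.75
position: [639.1, -109.4, 86.3]
eef_rot: [-0.177, 0.984, -0.0, 0.0]
wrist_force: [-3.8, 1.4, 7.4]
finger_gap: 0.395
finger_force: 20.0
```

```bash
python3 -m creep '[[0,0,0,0,0,0],[0,0,0,0,0,0],[0,0,0,0,0,0],[0,0,-0.03,0,0,0],[0,0,-0.07,0,0,0],[0,0,-0.12,0,0,0],[0,0,-0.125,0,0,0],[0,0,-0.125,0,0,0]]' -0.3
python3 - <<'E'
from h import *
f=wrist();s=st();p=np.array(s["position"]);print(p)
cv2.imwrite("pics/w7.png",f["image"][100:340,180:460])
print(ring(f,[637,-109],81.5,26,4,-1),ring(f,[637,-109],80,50,4,-1))
M=R.from_quat(s["eef_rot"]);print(rel([591,345,205]))
E
```

```text
time: 15.55
position: [640.0, -109.7, 211.8]
eef_rot: [-0.177, 0.984, -0.001, 0.002]
wrist_force: [0.4, -0.1, -0.9]
finger_gap: 0.649
finger_force: 0.0
[ 638.75873921 -109.2540682   209.21889005]
(array([ 637.8, -109.8]), np.float64(28.2), 51, 0.63) (array([ 637.4, -107.5]), np.float64(50.3), 90, 0.77)
[-113.41187777  442.45375211    4.22822707]
```

View pics/w7.png

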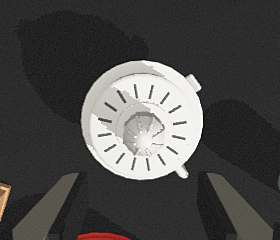

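The small cone stands centred on the strainer. On to the large cone.

```bash
python3 -m creep '[[-0.011,0.044,0,0,0,0],[-0.023,0.09,0,0,0,0],[-0.035,0.136,0,0,0,0],[-0.047,0.182,0,0,0,0],[-0.058,0.228,0,0,0,0],[-0.07,0.274,0,0,0,0],[-0.082,0.32,0,0,0,0],[-0.094,0.366,0,0,0,0],[-0.105,0.41,0,0,0,0],[-0.113,0.442,0.004,0,0,0],[-0.113,0.442,0.004,0,0,0],[-0.113,0.442,0.004,0,0,0]]' -0.8
python3 - <<'E'
from h import *
f=wrist();s=st();p=np.array(s["position"]);print(p,s["joints"])
for z in(2,4):
  a=ring(f,[591,345],z,31,6,-1);print(z,a,disc(f,[591,345,2],z,31))
print(imaging.landmark_of("large_cone",f)[:1],rel([*a[0],7]))
E
```

```text
time: 16.8
position: [589.5, 344.2, 202.6]
eef_rot: [-0.178, 0.984, -0.001, -0.002]
wrist_force: [-0.4, 0.3, -0.2]
finger_gap: 0.901
finger_force: 0.0
[590.11320974 343.38400166 203.37557849] [ 3.50763459e-01  4.45497115e-01  1.26710067e+00 -6.14702476e-04
  1.43260118e+00 -1.57547839e+00]
2 (array([588.1, 345. ]), np.float64(31.9), 120, 0.4) (array([588.9, 345.3]), 32.6)
4 (array([587.7, 344.8]), np.float64(31.7), 120, 0.31) (array([588.5, 345.2]), 32.4)
[{'centre': [583.9, 344.2, -1.0], 'score': 0.82}] [  1.57751899   2.84082779 197.07476889]
```

```bash
python3 - <<'E'
from h import *
f=wrist();p=st()["position"];print(p)
for a in((100,300),(60,340)):print(ring(f,[588,345],2,31,5,-1,arc=a),ring(f,[588,345],4,31,5,-1,arc=a))
cv2.imwrite("pics/w8.png",f["image"][120:320,200:440])
print(pix(f,[588,345,2])-[200,120]); print(rel([587,345,7]))
E
```

```text
[590.93155917 342.81227664 204.64780035]
(array([587.1, 344.6]), np.float64(31.2), 67, 0.23) (array([586.8, 344.4]), np.float64(31.1), 67, 0.11)
(array([587.4, 344.7]), np.float64(31.4), 93, 0.11) (array([587.1, 344.6]), np.float64(31.3), 93, 0.29)
[123.28919323  95.40806123]
[  2.60102762   3.48803157 197.6511183 ]
```

View pics/w8.png

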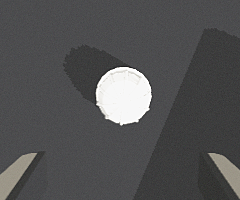

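The large cone fits at (587, 344.6); the crop shows it whole at (124,95) and clear of the fingers. Now I'll grasp it.

```bash
python3 -m creep '[[0.0026,0.0021,0.05,0,0,0],[0.0026,0.0021,0.1,0,0,0],[0.0026,0.0021,0.145,0,0,0],[0.0026,0.0021,0.175,0,0,0],[0.0026,0.0021,0.19,0,0,0],[0.0026,0.0021,0.196,0,0,0],[0.0026,0.0021,0.196,0,0,0],[0.0026,0.0021,0.196,0,0,0]]'
python3 -m creep '[[0,0,0,0,0,0],[0,0,0,0,0,0],[0,0,0,0,0,0],[0,0,0,0,0,0],[0,0,0,0,0,0],[0,0,0,0,0,0]]' 1 20
python3 -m creep '[[0,0,-0.01,0,0,0],[0,0,-0.03,0,0,0],[0,0,-0.07,0,0,0],[0,0,-0.12,0,0,0],[0,0,-0.16,0,0,0],[0,0,-0.19,0,0,0],[0,0,-0.21,0,0,0],[0,0,-0.21,0,0,0],[0,0,-0.21,0,0,0]]'
```

```text
time: 17.75
position: [589.4, 345.9, 12.0]
eef_rot: [-0.177, 0.984, 0.0, 0.002]
wrist_force: [0.6, -0.4, -0.0]
finger_gap: 0.901
finger_force: 0.0
time: 18.35
position: [588.0, 345.6, 10.2]
eef_rot: [-0.177, 0.984, 0.0, 0.0]
wrist_force: [-0.6, -0.9, 4.6]
finger_gap: 0.604
finger_force: 20.0
time: 19.25
position: [587.4, 345.4, 219.0]
eef_rot: [-0.177, 0.984, -0.0, -0.0]
wrist_force: [-0.1, 0.0, -1.7]
finger_gap: 0.604
finger_force: 20.0
```

```bash
python3 -m creep '[[0.014,-0.04,0,0,0,0],[0.03,-0.085,0,0,0,0],[0.046,-0.13,0,0,0,0],[0.062,-0.175,0,0,0,0],[0.078,-0.22,0,0,0,0],[0.094,-0.265,0,0,0,0],[0.106,-0.3,0,0,0,0],[0.111,-0.314,0,0,0,0],[0.111,-0.314,0,0,0,0],[0.111,-0.314,0,0,0,0]]'
python3 - <<'E'
from h import *
f=wrist();cv2.imwrite("pics/w9.png",f["image"]);s=st();p=np.array(s["position"]);print(p)
c=[637,-109]
for z,r,w,sg in((80,50,5,-1),(60,60,5,-1),(81.5,26,4,-1)): print(z,ring(f,c,z,r,w,sg))
for zz in(-10,-8,-6): print("cone",ring(f,p,p[2]+zz,31,5,-1,arc=(100,300)))
print(rel([637,-109.4,p[2]]))
E
```

```text
time: 20.25
position: [592.4, 13.7, 218.4]
eef_rot: [-0.177, 0.984, 0.001, -0.001]
wrist_force: [0.7, -0.4, 0.1]
finger_gap: 0.606
finger_force: 20.0
[592.54301956  14.15529064 218.73594779]
80 (array([ 637. , -108.2]), np.float64(49.5), 104, 0.49)
60 (array([ 636.7, -109.8]), np.float64(59.9), 117, 0.41)
81.5 (array([ 637.5, -109. ]), np.float64(28.1), 63, 0.77)
cone (array([591.5,  15.1]), np.float64(31.1), 67, 0.12)
cone (array([590.7,  14.8]), np.float64(30.8), 67, 0.2)
cone (array([589.9,  14.7]), np.float64(30.5), 67, 0.02)
[   1.53970645 -131.30089299   -0.19431528]
```

View pics/w9.png

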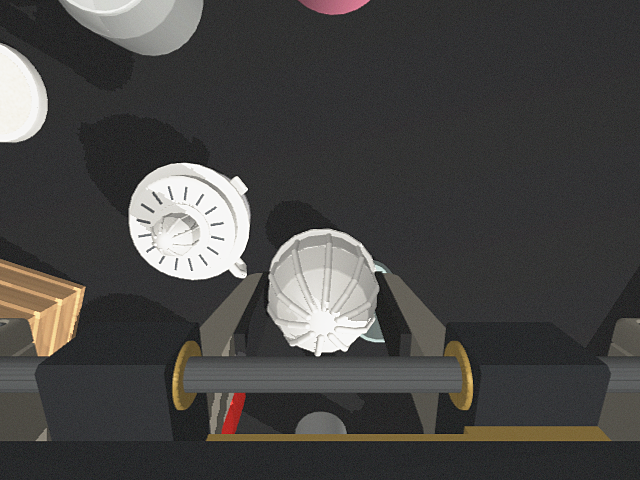

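The cone is held straight, and the small cone's tip shows at (178,233). I'll go over the press and down.

```bash
python3 -m creep '[[0,-0.045,0,0,0,0],[0,-0.09,0,0,0,0],[-0.0004,-0.12,0.01,0,0,0],[-0.0004,-0.1314,0.04,0,0,0],[-0.0004,-0.1314,0.065,0,0,0],[-0.0004,-0.1314,0.083,0,0,0],[-0.0004,-0.1314,0.083,0,0,0],[-0.0004,-0.1314,0.083,0,0,0],[-0.0004,-0.1314,0.083,0,0,0]]'
python3 -m creep '[[0,0,0.005,0,0,0],[0,0,0.01,0,0,0],[0,0,0.014,0,0,0],[0,0,0.018,0,0,0],[0,0,0.022,0,0,0],[0,0,0.022,0,0,0]]'
```

```text
time: 21.2
position: [640.2, -110.0, 138.4]
eef_rot: [-0.178, 0.984, -0.001, 0.001]
wrist_force: [-0.2, 1.1, -0.3]
finger_gap: 0.606
finger_force: 20.0
time: 21.8
position: [638.5, -110.4, 113.6]
eef_rot: [-0.177, 0.984, 0.0, -0.001]
wrist_force: [-0.2, -0.2, -0.8]
finger_gap: 0.609
finger_force: 20.0
```

```bash
python3 -m creep '[[0,0,0.003,0,0,0],[0,0,0.006,0,0,0],[0,0,0.009,0,0,0],[0,0,0.012,0,0,0],[0,0,0.012,0,0,0]]'
python3 -m creep '[[0,0,0.002,0,0,0],[0,0,0.004,0,0,0],[0,0,0.006,0,0,0],[0,0,0.006,0,0,0]]'
```

```text
time: 22.3
position: [638.7, -110.4, 101.9]
eef_rot: [-0.177, 0.984, 0.0, -0.0]
wrist_force: [0.3, 0.0, -1.5]
finger_gap: 0.608
finger_force: 20.0
time: 22.7
position: [638.9, -110.5, 96.2]
eef_rot: [-0.177, 0.984, 0.0, -0.0]
wrist_force: [-0.0, 0.1, -0.6]
finger_gap: 0.605
finger_force: 20.0
```

```bash
python3 -m creep '[[0,0,0.002,0,0,0],[0,0,0.003,0,0,0],[0,0,0.004,0,0,0],[0,0,0.004,0,0,0]]'
```

```text
time: 23.1
position: [639.2, -110.6, 93.2]
eef_rot: [-0.177, 0.984, -0.0, 0.0]
wrist_force: [-1.8, 1.0, 3.9]
finger_gap: 0.607
finger_force: 20.0
```

```bash
python3 -m creep '[[0,0,0,0,0,0],[0,0,0,0,0,0],[0,0,0,0,0,0],[0,0,-0.03,0,0,0],[0,0,-0.07,0,0,0],[0,0,-0.12,0,0,0],[0,0,-0.13,0,0,0],[0,0,-0.13,0,0,0]]' -0.8
python3 - <<'E'
from h import *
f=wrist();s=st();p=np.array(s["position"]);print(p)
cv2.imwrite("pics/w10.png",f["image"][100:340,180:460])
t=imaging.grab_frame("top")
print(ring(t,[441,-231],81,45,12,-1),disc(t,[441,-231,81],81,57,110),disc(t,[441,-231,103],103,12,200))
print([ (round(d["score"],2),np.round(d["centre"])) for d in imaging.landmark_of("cover",f)[:4]])
print(rel([441,-231,230]))
E
```

```text
time: 23.9
position: [640.7, -111.1, 225.7]
eef_rot: [-0.177, 0.984, -0.002, 0.003]
wrist_force: [0.2, -1.2, -0.7]
finger_gap: 0.899
finger_force: 0.0
[ 639.33651338 -110.64598931  222.76198884]
(array([ 441.3, -230.8]), np.float64(49.3), 118, 1.91) (array([ 439.4, -224.2]), 55.5) (array([ 441.8, -226.9]), 11.2)
[(0.51, array([ 590., -351.,   -2.]))]
[226.72657717 -44.68218657  -9.43465204]
```

View pics/w10.png

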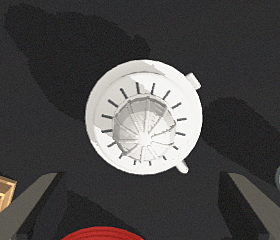

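The large cone is seated concentrically, at crop pixel (143,128). Now the cover.

```bash
python3 -m creep '[[0.045,-0.009,0,0,0,0],[0.09,-0.018,0,0,0,0],[0.135,-0.027,0,0,0,0],[0.18,-0.036,0,0,0,0],[0.215,-0.042,0,0,0,0],[0.227,-0.045,0,0,0,0],[0.227,-0.045,0,0,0,0],[0.227,-0.045,0,0,0,0]]' 0
python3 - <<'E'
from h import *
f=wrist();s=st();p=np.array(s["position"]);print(p,s["joints"])
cv2.imwrite("pics/w11.png",f["image"])
c=[441,-229]
print(pix(f,[*c,103]))
print(ring(f,c,103,12,6,-1),disc(f,[*c,103],103,12,225))
print([ (round(d["score"],2),np.round(d["centre"])) for d in imaging.landmark_of("cover",f)[:4]])
E
```

```text
time: 24.85
position: [442.4, -231.2, 221.8]
eef_rot: [-0.177, 0.984, 0.001, -0.0]
wrist_force: [-0.1, 0.8, 0.8]
finger_gap: 0.501
finger_force: 0.0
[ 442.74491654 -231.00585684  221.99489172] [-7.23748011e-01 -4.48509099e-02  1.79436789e+00  5.84531904e-04
  1.39303159e+00 -2.65136147e+00]
[323.0068031  234.20194686]
(array([ 441.6, -227.5]), np.float64(11.4), 120, 0.37) (array([ 440.6, -229.4]), 14.7)
[(0.77, array([ 348., -399.,   -2.])), (0.74, array([342., -68.,   4.])), (0.63, array([ 281., -253.,   -2.]))]
```

View pics/w11.png

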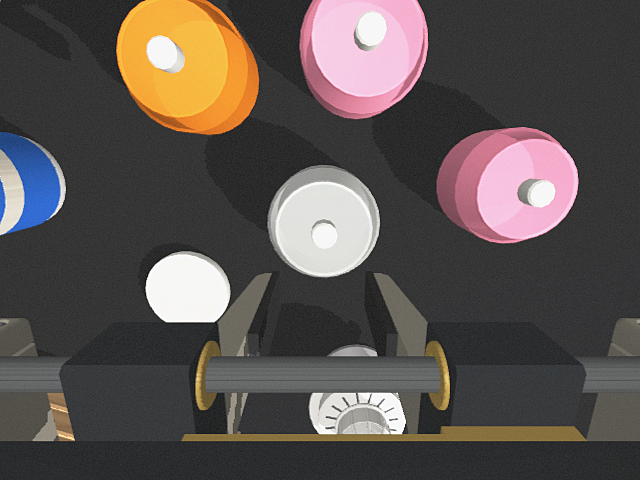

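The clear cover is at pixel (324,221) with its knob at (324,235), between the orange and pink look-alikes. I'll descend on the knob.

```bash
python3 -m creep '[[0,0.0033,0.045,0,0,0],[0,0.0033,0.09,0,0,0],[0,0.0033,0.115,0,0,0],[0,0.0033,0.13,0,0,0],[0,0.0033,0.136,0,0,0],[0,0.0033,0.136,0,0,0],[0,0.0033,0.136,0,0,0],[0,0.0033,0.136,0,0,0]]'
```

```text
time: 25.75
position: [441.8, -229.2, 87.9]
eef_rot: [-0.177, 0.984, -0.001, 0.001]
wrist_force: [-0.4, 0.7, -0.2]
finger_gap: 0.501
finger_force: 0.0
```

```bash
python3 -m creep '[[0,0,0.002,0,0,0],[0,0,0.003,0,0,0],[0,0,0.003,0,0,0]]'
python3 -m creep '[[0,0,0,0,0,0],[0,0,0,0,0,0],[0,0,0,0,0,0],[0,0,0,0,0,0],[0,0,0,0,0,0],[0,0,0,0,0,0]]' 1 30
python3 -m creep '[[0,0,-0.01,0,0,0],[0,0,-0.03,0,0,0],[0,0,-0.07,0,0,0],[0,0,-0.11,0,0,0],[0,0,-0.15,0,0,0],[0,0,-0.17,0,0,0],[0,0,-0.17,0,0,0],[0,0,-0.17,0,0,0]]'
```

```text
time: 26.05
position: [440.8, -228.7, 83.6]
eef_rot: [-0.177, 0.984, -0.0, 0.0]
wrist_force: [0.1, -0.4, 0.4]
finger_gap: 0.501
finger_force: 0.0
time: 26.65
position: [440.9, -228.8, 83.7]
eef_rot: [-0.177, 0.984, -0.0, 0.0]
wrist_force: [-0.3, -0.3, 0.2]
finger_gap: 0.252
finger_force: 30.0
time: 27.45
position: [440.5, -228.4, 253.0]
eef_rot: [-0.177, 0.984, 0.0, -0.0]
wrist_force: [0.4, -1.2, -1.9]
finger_gap: 0.247
finger_force: 30.0
```

```bash
python3 -m creep '[[-0.04,0.008,0,0,0,0],[-0.085,0.016,0,0,0,0],[-0.13,0.025,0,0,0,0],[-0.175,0.033,0,0,0,0],[-0.21,0.04,0,0,0,0],[-0.225,0.043,0,0,0,0],[-0.225,0.043,0,0,0,0],[-0.225,0.043,0,0,0,0],[-0.225,0.043,0,0,0,0]]'
python3 - <<'E'
from h import *
f=wrist();s=st();p=np.array(s["position"]);print(p)
cv2.imwrite("pics/w12.png",f["image"])
print(ring(f,p,p[2]-83.5,57.5,5,-1),rel([637,-110,144]),pix(f,[637,-110,60]))
E
```

```text
time: 28.35
position: [635.6, -110.6, 252.5]
eef_rot: [-0.176, 0.984, 0.0, -0.001]
wrist_force: [-0.5, -0.3, -1.4]
finger_gap: 0.249
finger_force: 30.0
[ 635.76084608 -110.71239881  253.03538485]
(array([ 631.5, -113. ]), np.float64(57.3), 61, 1.24) [ -1.53170868   0.17101742 109.03386073] [320.51798076 219.83919779]
```

View pics/w12.png

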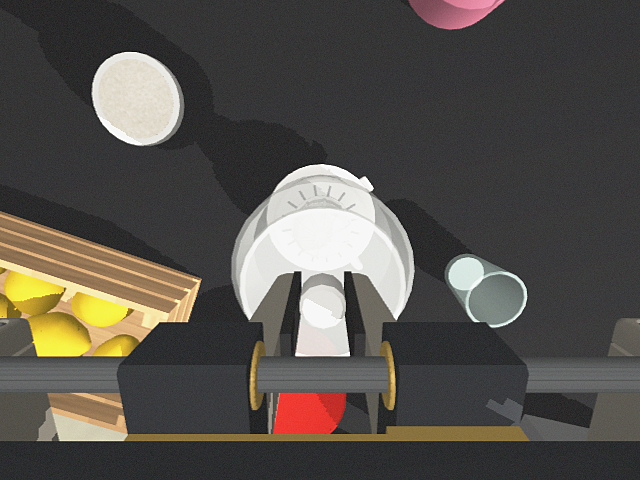

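The cover is held straight over the press, and the tumbler at (490,290) is clear. Lowering.

```bash
python3 -m creep '[[-0.0015,0,0.015,0,0,0],[-0.0015,0,0.03,0,0,0],[-0.0015,0,0.045,0,0,0],[-0.0015,0,0.06,0,0,0],[-0.0015,0,0.07,0,0,0],[-0.0015,0,0.08,0,0,0],[-0.0015,0,0.09,0,0,0],[-0.0015,0,0.09,0,0,0]]'
python3 -m creep '[[0,0,0.003,0,0,0],[0,0,0.006,0,0,0],[0,0,0.009,0,0,0],[0,0,0.012,0,0,0],[0,0,0.012,0,0,0]]'
```

```text
time: 29.2
position: [637.3, -109.2, 161.7]
eef_rot: [-0.177, 0.984, 0.001, -0.001]
wrist_force: [0.2, 0.1, -1.0]
finger_gap: 0.251
finger_force: 30.0
time: 29.7
position: [637.9, -109.4, 151.1]
eef_rot: [-0.177, 0.984, 0.0, -0.0]
wrist_force: [-0.5, 0.3, -1.2]
finger_gap: 0.252
finger_force: 30.0
```

```bash
python3 -m creep '[[0,0,0.002,0,0,0],[0,0,0.004,0,0,0],[0,0,0.006,0,0,0],[0,0,0.008,0,0,0],[0,0,0.008,0,0,0]]'
```

```text
time: 30.2
position: [638.2, -109.6, 143.7]
eef_rot: [-0.177, 0.984, -0.0, 0.0]
wrist_force: [-0.2, -0.4, 0.7]
finger_gap: 0.247
finger_force: 30.0
```

```bash
python3 -m creep '[[0.001,0,0,0,0,0],[0.001,0,0.001,0,0,0],[0.001,0,0.0015,0,0,0],[0.001,0,0.0015,0,0,0]]'
```

```text
time: 30.6
position: [637.4, -109.9, 143.6]
eef_rot: [-0.177, 0.984, -0.0, 0.0]
wrist_force: [-4.4, 1.2, 5.7]
finger_gap: 0.249
finger_force: 30.0
```

Contact came at the expected height, so I'll release, retreat and check.

```bash
python3 -m creep '[[0,0,0,0,0,0],[0,0,0,0,0,0],[0,0,0,0,0,0],[0,0,-0.03,0,0,0],[0,0,-0.07,0,0,0],[0,0,-0.1,0,0,0],[0.04,0.01,-0.1,0,0,0],[0.085,0.02,-0.1,0,0,0],[0.12,0.03,-0.1,0,0,0],[0.12,0.03,-0.1,0,0,0]]' 0
python3 - <<'E'
from h import *
s=imaging.grab_frame("scene");t=imaging.grab_frame("top")
for n,f in(("s",s),("t",t)):
  for l in("tumbler","tub_lid","vial","cover","press"):
    print(n,l,[(round(d["score"],2),np.round(d["centre"]).tolist()) for d in imaging.landmark_of(l,f)[:6]])
a=s["image"][200:360,220:420];b=t["image"][130:250,220:430]
a=cv2.resize(a,(500,400));b=cv2.resize(b,(700,400))[:, :300+0] if 0 else cv2.resize(b,(300,171))
c=np.zeros((400,800,3),np.uint8);c[:,:500]=a;c[:171,500:]=b
for z,r in((60,57.5),(163,12)):
    pass
print(pix(s,[637,-110,163]),pix(s,[637,-110,60]))
print(ring(t,[637,-110],163,12,8,-1))
cv2.imwrite("pics/w13.png",c)
E
```

```text
time: 31.6
position: [510.6, -123.2, 241.0]
eef_rot: [-0.176, 0.984, 0.001, -0.001]
wrist_force: [1.2, -0.2, 0.4]
finger_gap: 0.498
finger_force: 0.0
s tumbler [(0.58, [650.0, 97.0, 2.0])]
s tub_lid [(0.57, [649.0, 100.0, -1.0])]
s vial [(0.52, [349.0, 405.0, 1.0])]
s cover [(0.94, [348.0, -398.0, 4.0]), (0.83, [349.0, -670.0, -2.0]), (0.82, [279.0, -256.0, 2.0]), (0.8, [641.0, -109.0, 60.0]), (0.6, [344.0, -67.0, -0.0])]
s press [(0.8, [637.0, -109.0, -1.0])]
t tumbler [(0.98, [651.0, 96.0, 4.0])]
t tub_lid [(0.84, [588.0, -355.0, 0.0])]
t vial [(0.44, [347.0, 408.0, 2.0])]
t cover [(0.84, [339.0, -66.0, 2.0]), (0.8, [278.0, -250.0, -6.0]), (0.61, [347.0, -672.0, 1.0]), (0.56, [638.0, -110.0, 60.0]), (0.56, [350.0, -401.0, 0.0])]
t press []
[296.98892846 254.84213427] [298.8890611  282.27028561]Traceback (most recent call last):
  File "<stdin>", line 12, in <module>
  File "h.py", line 43, in ring
    s=least_squares(lambda x:np.hypot(*(P-x[:2]).T)-x[2],[*c,r],loss="soft_l1",f_scale=.7)
    return func(*args, **kwargs)
    vector_fun = VectorFunction(
        fun_wrapped,
    ...<6 lines>...
        workers=workers
    )
    self._update_fun()
    ~~~~~~~~~~~~~~~~^^
    self.f = self.fun_wrapped(xp_copy(self.x))
             ~~~~~~~~~~~~~~~~^^^^^^^^^^^^^^^^^
    return np.atleast_1d(self.fun(x))
                         ~~~~~~~~^^^
    return self.f(x, *self.args, **self.kwargs)
           ~~~~~~^^^^^^^^^^^^^^^^^^^^^^^^^^^^^^
  File "h.py", line 43, in <lambda>
    s=least_squares(lambda x:np.hypot(*(P-x[:2]).T)-x[2],[*c,r],loss="soft_l1",f_scale=.7)
                                        ~^~~~~~
ValueError: operands could not be broadcast together with shapes (0,) (2,)
```

I've used all my picture views, so I'll do the last check in numbers only: the knob in the scene view, where a tilt or a bad seat would shift it.

```bash
python3 - <<'E'
from h import *
s=imaging.grab_frame("scene");w=wrist()
for n,f in(("scene",s),("wrist",w)):
    u,v=pix(f,[637,-110,163]);print(n,u,v)
    if n=="wrist" and not(20<u<620 and 20<v<300): continue
    for z,r,wd in((163,12,6),(141,52,6),(60,57.5,5)):
        try: print(z,ring(f,[637,-110],z,r,wd,-1))
        except Exception as e: print(z,"none")
    for d in imaging.landmark_of("cover",f)[:6]:
        if d["centre"][0]>550: print(d)
E
```

```text
scene 296.9889284598157 254.84213427007225
163 (array([ 642.2, -101.4]), np.float64(12.2), 17, 0.25)
141 (array([ 645.9, -104.5]), np.float64(53.6), 74, 1.42)
60 (array([ 639.1, -110. ]), np.float64(60.3), 59, 0.24)
{'centre': [643.4, -105.3, 61.7], 'score': 0.79}
wrist 285.57387826176443 380.3684661554498
```

```bash
python3 -m creep '[[0,0,-0.045,0,0,0],[-0.04,-0.01,-0.05,0,0,0],[-0.08,-0.02,-0.05,0,0,0],[-0.11,-0.028,-0.05,0,0,0],[-0.123,-0.0315,-0.05,0,0,0],[-0.123,-0.0315,-0.05,0,0,0],[-0.123,-0.0315,-0.05,0,0,0]]'
python3 - <<'E'
from h import *
w=wrist();print(st()["position"],pix(w,[637,-110,163]))
for z,r,wd in((163,11.5,5),(163,11.5,8),(141,45,6),(141,50,6),(60,57.5,5),(60,60,4)):
    for sg in(-1,1):
        try: print(z,sg,ring(w,[637,-110],z,r,wd,sg))
        except Exception as e: print(z,"none")
print([d for d in imaging.landmark_of("cover",w)[:6] if d["centre"][0]>550])
E
```

```text
time: 33.05
position: [640.2, -110.2, 291.8]
eef_rot: [-0.177, 0.984, 0.0, -0.0]
wrist_force: [-0.1, -0.3, 0.7]
finger_gap: 0.498
finger_force: 0.0
[ 639.95921558 -110.32426295  292.1766524 ] [321.78292524 229.16293993]
163 -1 (array([ 637.1, -107.5]), np.float64(10.9), 76, 0.38)
163 1 (array([ 636.1, -108.5]), np.float64(12.3), 64, 0.25)
163 -1 (array([ 637.1, -107.5]), np.float64(10.9), 76, 0.38)
163 1 (array([ 636.1, -108.5]), np.float64(12.3), 64, 0.25)
141 -1 (array([ 639.1, -107.2]), np.float64(46.4), 120, 0.4)
141 1 (array([ 633.4, -106.6]), np.float64(47.3), 61, 0.52)
141 -1 (array([ 635.5, -105. ]), np.float64(49.0), 96, 0.94)
141 1 (array([ 630.2, -111.1]), np.float64(50.8), 91, 0.72)
60 -1 (array([ 636.4, -111.2]), np.float64(59.0), 78, 0.55)
60 1 (array([ 639.8, -108.4]), np.float64(58.3), 43, 0.5)
60 -1 (array([ 636.7, -110.6]), np.float64(59.7), 84, 0.49)
60 1 (array([ 643.5, -106.3]), np.float64(62.1), 51, 0.33)
[{'centre': [639.8, -111.8, 60.3], 'score': 0.78}]
```

The knob reads (637.1,-107.5) at home height. That is on the press axis within about 2 mm, so the cover is upright and home. The bystanders haven't moved, so I'll hand it in.

```bash
python3 -c "
from station import manip
print(manip.sign_off())"
```

```text
the job is handed in; nothing more can be done
None
```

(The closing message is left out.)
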